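# Load the curing drawer with eyepiece caps and send it home

## Task

Load the brass eyepiece caps for curing: turn over every brass cap that stands mouth down on the bench, set them all mouth up in the pulled-out drawer tray of the curing dock, and let go of them. Only when all are in, press the release lever at the tray's front so that the locked slide comes free, and push the tray fully home under the amber hood with all the caps still standing mouth up in it. Leave the mirror strips, copper tube, wooden ring and clear cell where they are.

Things in the scene. Friction and masses are not known exactly. Their poses are not given: they have to be found in the camera images.
- cap1: eight-sided brass eyepiece cap, a cup 48 mm across the flats (52 across the corners) and 44 tall, wall 3, closed base 4 thick, about 0.15 kg. Origin at its middle (22 mm from base and from rim); its z axis points out of the open mouth; flats look along its own x and y axes and every 45 deg between, so it lies steadily on its side on any flat (origin then 24 mm up). Starts mouth down on the bench; always present.
- cap2: eight-sided brass eyepiece cap, a cup 48 mm across the flats (52 across the corners) and 44 tall, wall 3, closed base 4 thick, about 0.15 kg. Origin at its middle (22 mm from base and from rim); its z axis points out of the open mouth; flats look along its own x and y axes and every 45 deg between, so it lies steadily on its side on any flat (origin then 24 mm up). Starts mouth down on the bench; absent in some runs (then None throughout).
- cap3: eight-sided brass eyepiece cap, a cup 48 mm across the flats (52 across the corners) and 44 tall, wall 3, closed base 4 thick, about 0.15 kg. Origin at its middle (22 mm from base and from rim); its z axis points out of the open mouth; flats look along its own x and y axes and every 45 deg between, so it lies steadily on its side on any flat (origin then 24 mm up). Starts mouth down on the bench; absent in some runs (then None throughout).
- dock: the curing dock, fixed to the bench: a dark steel base 310 (its x) by 240 (y) mm with two runners, and an amber see-through hood over its rear half (its x from 55 to 155 mm, y +-138, outer top at 141, lamp unit on top up to 170; the hood's mouth faces -x and is open up to 135). Origin on the bench under the base's middle; its x axis points the way the tray goes home, z up.
- tray (a joint): slide of the tray along the dock's x, in m: 0.16 = fully out (latched, as at the start, reads 0.157 to 0.16), 0 = fully home under the hood. Friction about 1.5 N. While latched it cannot go home; with the lever pressed it can, and once about 30 mm in, the latch is passed and the lever may be let go. Pulling it fully out latches it again by itself.
- tray_floor (a point): middle of the upper face of the tray's floor (46 mm above the bench), axes as the dock's, moves with the tray. Inside the tray: 122 (x) by 228 (y) mm, walls 4 mm thick rising 12 mm above the floor. A cap standing in it has its origin 22 mm above this point's height.
- tray_front (a point): middle of the tray's outer front face, 52 mm above the bench (the face spans 42 to 58 mm, and 236 mm along y); push here towards the dock's +x. Axes as the dock's.
- lever (a joint): release lever, rad: 0 = at rest (latched), grows as its paddle is pressed down, 0.35 = stop. The latch frees above about 0.25. Springs back when let go; at the paddle's pad it takes about 2 N to start and 5 N at the stop.
- lever_pad (a point): top of the lever's dark ribbed paddle, 34 mm before the tray's front face and 33 mm above the bench at rest; goes down 11.5 mm at the stop. Paddle 44 mm wide, from 4 to 56 mm before the front; across it, 10 to 14 mm before the front, an 8 mm high thumb stop: a finger holding the paddle down can push the tray home against it. Axes as the dock's at rest; moves with the tray.
- mirror1: smoky glass mirror strip, 140 (its x) x 28 x 5 mm, lying flat; origin under its middle. Leave alone.
- mirror2: smoky glass mirror strip, 140 (its x) x 28 x 5 mm, lying flat; origin under its middle. Leave alone.
- mirror3: smoky glass mirror strip, 140 (its x) x 28 x 5 mm, lying flat; origin under its middle. Leave alone.
- end_ring: walnut end ring lying flat, 68 mm outside, 44 inside, 18 tall; origin under its middle. Leave alone.
- body_tube: copper body tube standing on end, 53 mm across, 130 tall; origin under its middle. Leave alone.
- object_cell: clear acrylic object cell, a disc 48 mm across and 14 tall; origin under its middle. Leave alone.
There are look-alikes about, which are no part of the job. Leave any blue or turquoise look-alike of the cap3 alone.

How it is judged:
By the outcome, as a careful person would: the job done as asked, in the order asked, and still so for the second after the job is handed in, with the robot touching nothing.
Of cap2, cap3 only 1 to 2 are there at a start; the rules pass over those that are not, and their reading is None.
At some moment in a run one of cap1, cap2, cap3 may be knocked a few centimetres aside while the robot is not near it.
Once in a run the grip may slacken for a moment while it holds something.
It also fails if it takes over 210 s, if anything falls off the work surface, if the arm or the gripper's body presses on something with over 40 N, if the wrist force passes 120 N, or if a joint passes its speed limit or range.

## Robot

A 6-joint arm with a two-finger parallel gripper is mounted at the origin on the work surface. World frame = base frame: x ahead of the robot, y to its left, z up, the work surface at z = 0. Lengths are in m, angles in degrees, forces in N, time in s.
With the tool pointing down it reaches from about 0.35 to 0.875 m from the base axis. Payload 4.2 kg.
Tool frame: the origin (TCP) lies midway between the tips of the shut fingers; the grasp point (between the pads) lies 19 mm behind it; z points along the fingers, y is the line along which they close (so a half turn about z gives the same grasp; the last joint's range is limited). The gripper opens to 87 mm and grips with 3 to 60 N. Pads are 19 mm wide; open, the fingers measure 117 mm over their backs; the gripper's body (75 mm by 190 mm) begins 51 mm behind the grasp point.
Start: joints at [78.071, 22.042, 0.453, 0, -68.411, -14.817], TCP at [0.281, 0.558, 0.223] pointing down, gripper open.
Joint ranges: [-179.83, 179.83], [-69.29, 118.12], [-61.27, 80.66], [-181.25, 117.63], [-171.15, -9.14], [-177.46, 177.46]. Speed limits (degrees/s): [159.86, 159.86, 180, 180, 180, 180].

## Interface

Orientations are given as a 3x3 rotation matrix whose columns are the frame's x, y, z axes.
In Python, from station import r, cams gives the robot as it stands.
- The arm moves only by the tool play_rows, never from a script. Its argument "commands" is text: rows parted by semicolons, each of 6 numbers parted by spaces: the shift along the world's x, y, z normalised to -1 to 1, where 1 is 30 mm, then the turn, a rotation vector about the world's x, y, z normalised to -1 to 1, where 1 is 0.15 rad. A call has 1 to 20 rows; each row shifts and turns the commanded pose from where the row before left it; what a row does not reach is not made up. A row lasts 1/10 s, in which the tool goes at most 50 mm and 8.59 degrees, less where a joint would pass 70% of its speed; a pose out of reach is approached as far as the arm can. A call with a number of a shift or a turn outside -1 to 1 is refused whole. A call with a gripper value outside its range is refused whole. "grip" is the finger opening in mm, from 0 to 87, set as the call begins (left out, the last holds). The fingers move at their own pace and stop on an object; the grip force is fixed at half the most. Time passes only in rows, so rows that do not move let the fingers close. It gives the time, the measured TCP pose, the force, the opening and the grip force at its end, in the units of the state.
- r.sense(): the state, without advancing time (a new reading comes with each control period).
- cams.capture(name): name is "side" or "top"; returns (picture, depth): 400x640x3 uint8, blue, green, red; 400x640 float32, m along the optical axis (not along the pixel's ray), 0 where there is no reading.
- cams.camera_info(name): a dict with "mtx" (3x3 intrinsics, pixels), "R" (3x3) and "t" (3): a world point X has camera coordinates R X + t. Camera axes: x right, y down, z forward; pixel columns grow to the right and rows downward; lengths in m; the calibration is good to about 2 mm. A picture is of the moment at which its call begins. camera_info takes no time and is no camera call.
- r.finish_job(): hands the job in; it is judged then, once.
The state is a dict: "time_s": time; "joints": joint angles; "joint_velocities": joint speeds; "effort": joint torques, N m; "tcp_pos": TCP position; "ee_rot": TCP orientation; "wrist_force": force on the tool from outside, world axes, zero at the start; "moment": the same for the moment, N m; "gripper_width": opening from 0.0 (shut) to 1.0 (fully open); "gripper_force": force on a finger pad.
Only numpy, scipy, OpenCV 4.12 (cv2) and the standard library are available. Lean on these libraries where they do the work, as an engineer would, in place of code of your own. Each camera call takes 0.05 s, during which the arm holds its last target. There are 200 camera calls.

## Working session

There is one attempt and no reset: what is moved stays moved. The work goes in short steps, Python scripts to look and compute and a tool call to move; the robot and the scene stay as the last step left them, time stands still between calls to the robot, and variables do not carry over. Pictures are saved under pics/ and viewed, at most 14 in all, crops included, and the job is handed in when it is done.

Besides the shell and the picture viewer there is one more tool, called after "Request:" in YAML: its name, and indented under it one key for each argument. play_rows: Moves the arm, as the interface text tells. Scaled input: -1 to 1 covers 30 mm each way for a shift and 0.15 rad each way for a turn. Its arguments: {"type":"object","properties":{"commands":{"type":"string"},"grip":{"type":"number"}},"required":["commands"]}

```bash
ls; mkdir -p pics
cat > h.py <<'E'
import numpy as np, cv2
from station import r, cams
def shot(n):
    p,d=cams.capture(n); return p,d
def cloud(n,d):
    i=cams.camera_info(n);K=np.array(i["mtx"]);R=np.array(i["R"]);t=np.array(i["t"]).ravel()
    v,u=np.indices(d.shape)
    c=np.stack([(u-K[0,2])/K[0,0]*d,(v-K[1,2])/K[1,1]*d,d],-1)
    w=(c-t)@R
    w[d<=0]=np.nan
    return w
def proj(n,X):
    i=cams.camera_info(n);K=np.array(i["mtx"]);c=np.array(i["R"])@np.array(X)+np.array(i["t"]).ravel()
    q=K@c; return q[:2]/q[2]
E
python3 - <<'E'
from h import *
for n in("top","side"):
    p,d=shot(n);cv2.imwrite(f"pics/{n}0.png",p);np.save(f"{n}0.npy",d)
    i=cams.camera_info(n);print(n,-np.array(i["R"]).T@np.array(i["t"]).ravel(),np.array(i["R"])[2])
print(r.sense())
E
```

```text
pics
top [ 0.52030965 -0.07381106  0.89008523] [ 0.037901   -0.03308156 -0.99873376]
side [0.45875224 0.68517802 0.48178453] [ 0.10688911 -0.87187495 -0.47792133]
{'time_s': 0.1, 'joints': array([ 7.80716560e+01,  2.20858475e+01,  3.90552789e-01, -2.35169106e-02,
       -6.84101964e+01, -1.48176116e+01]), 'joint_velocities': array([ 0.059117  , -0.08306846,  0.17709018,  0.08778517,  0.03601363,
        0.01755474]), 'effort': array([-6.53055085e-04, -3.91690850e+01,  1.87934321e+01,  4.23187271e+00,
        1.34462639e-02, -7.47233571e-05]), 'tcp_pos': array([0.28101931, 0.55769116, 0.22159911]), 'ee_rot': array([[ 8.92942616e-01, -4.50169876e-01, -7.53951621e-04],
       [-4.50170495e-01, -8.92940960e-01, -1.72249827e-03],
       [ 1.02182549e-04,  1.87749889e-03, -9.99998232e-01]]), 'wrist_force': array([ 0.1566112 , -0.07606084, -0.06791169]), 'moment': array([-0.01735583, -0.03496999,  0.00145344]), 'gripper_force': 0.0, 'gripper_width': 0.9980641928390321}
```

View pics/top0.png

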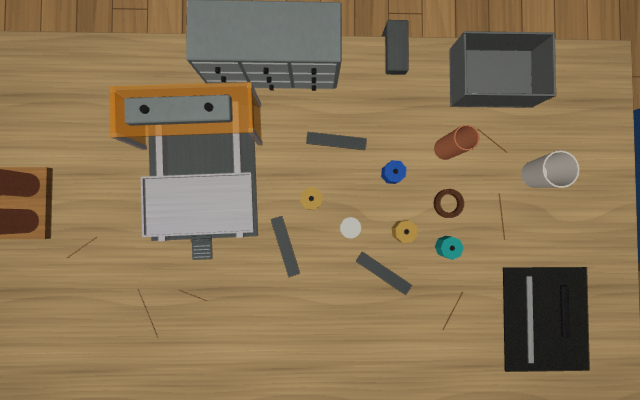

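View pics/side0.png

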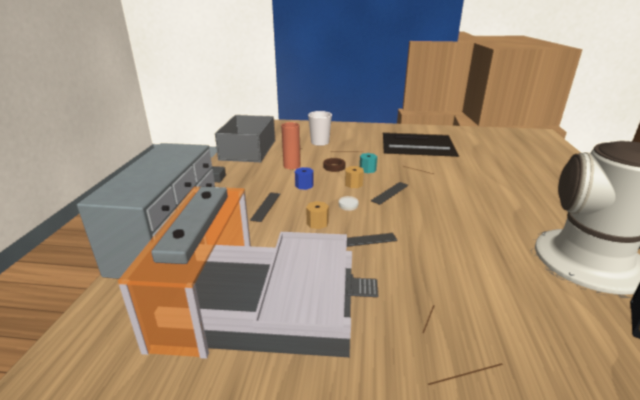

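```bash
cat >> h.py <<'E'
def octfit(P):
    """P Nx2 points of the octagonal top: centre, flat yaw mod 45"""
    h=cv2.convexHull(P.astype(np.float32))[:,0]
    best=None
    for a in np.radians(np.arange(0,45,1)):
        A=a+np.arange(8)*np.pi/4
        s=np.stack([np.cos(A),np.sin(A)],1)@h.T
        m=s.max(1); w=(m[:4]+m[4:])
        if best is None or w.max()-0*w.min()<best[0]:
            best=(w.max(),np.degrees(a),w)
            n=np.stack([np.cos(A[:4]),np.sin(A[:4])],1); c=np.linalg.lstsq(n,(m[:4]-m[4:])/2,rcond=None)[0]
    return c,best[1],best[2]
E
python3 - <<'E'
from h import *
d=np.load("top0.npy");p=cv2.imread("pics/top0.png");w=cloud("top",d)
cv2.imwrite("pics/crop0.png",cv2.resize(p[150:280,270:480],None,fx=3.5,fy=3.5,interpolation=cv2.INTER_CUBIC))
for n,(u,v) in dict(capA=(311,198),capB=(405,231),blue=(394,172),turq=(449,247)).items():
    s=w[v-20:v+20,u-20:u+20].reshape(-1,3)
    m=(s[:,2]>.038)&(s[:,2]<.05)
    print(n,m.sum(),s[m].mean(0),octfit(s[m][:,:2]))
for n,(u,v) in dict(tube=(465,135),ring=(449,203),cell=(350,228),m1=(336,141),m2=(285,246),m3=(384,273),lev=(202,254)).items():
    print(n,w[v,u])
# tray floor
for (u,v) in [(200,205),(142,178),(252,173),(147,238),(256,233),(202,242),(202,258),(195,110),(150,180),(247,178)]:
    print(u,v,w[v,u])
i=cams.camera_info("top");print(i["mtx"])
E
```

```text
capA 389 [ 0.5596467  -0.07002852  0.04409673] (array([ 0.55966868, -0.07002113]), np.float64(38.0), array([0.04782589, 0.0476794 , 0.04761307, 0.04781476]))
capB 395 [ 0.48596625 -0.28116511  0.04422772] (array([ 0.48598012, -0.28179509]), np.float64(6.000000000000001), array([0.04772382, 0.04860718, 0.04880722, 0.04801671]))
blue 389 [ 0.62058624 -0.25745995  0.04411564] (array([ 0.62085766, -0.25793188]), np.float64(42.0), array([0.04784434, 0.04846414, 0.04840182, 0.04847446]))
turq 402 [ 0.44931706 -0.38310185  0.04418717] (array([ 0.44923188, -0.38378547]), np.float64(23.0), array([0.04813231, 0.04827586, 0.0487056 , 0.04787936]))
tube [ 0.69489887 -0.40286076  0.07991102]
ring [ 5.50490375e-01 -3.94813889e-01 -2.40497280e-04]
cell [ 0.49268302 -0.15900439  0.01698558]
m1 [ 0.69499332 -0.12806513  0.00530103]
m2 [ 0.4510638  -0.00995196  0.00229267]
m3 [ 0.38797026 -0.23904217  0.00312135]
lev [0.43634714 0.17103735 0.03161469]
200 205 [0.54447211 0.17299928 0.04415499]
142 178 [0.60232955 0.29389448 0.05610089]
252 173 [0.61895958 0.0655573  0.010186  ]
147 238 [ 0.47014041  0.3055558  -0.00125835]
256 233 [0.48142265 0.05581482 0.00874175]
202 242 [0.46285084 0.17119605 0.03210012]
202 258 [0.42754027 0.17093029 0.03164312]
195 110 [0.72172165 0.14987534 0.16272695]
150 180 [0.59880664 0.28026748 0.04793306]
247 178 [0.60365659 0.07038566 0.04815703]
[[382.3076906    0.         325.36815113]
 [  0.         382.3076906  201.42507529]
 [  0.           0.           1.        ]]
```

View pics/crop0.png

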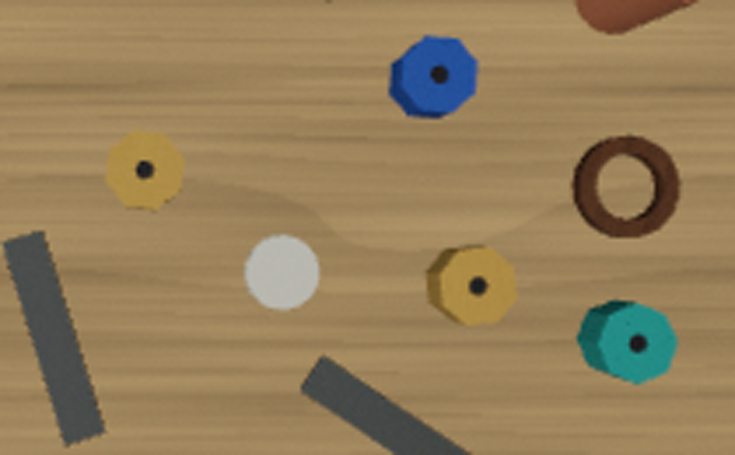

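```bash
cat >> h.py <<'E'
from scipy.spatial.transform import Rotation as Ro
def pose(az,L):
    c=np.array([np.cos(np.radians(az)),np.sin(np.radians(az)),0])
    z=Ro.from_rotvec(c*np.radians(L)).apply([0,0,-1.]); y=-c
    return np.stack([np.cross(y,z),y,z],1)
def plan(az,L,tip,s=None,speed=1.0):
    """rows from (R,p) to pose; tip = TCP target"""
    if s is None:
        q=r.sense(); s=(np.array(q["ee_rot"]),np.array(q["tcp_pos"])); 
        print("t",round(q["time_s"],1),"j",np.round(q["joints"],0),"w",round(q["gripper_width"]*87,1),"tcp",np.round(s[1],4))
    R=pose(az,L);tip=np.array(tip)
    rv=Ro.from_matrix(R@s[0].T).as_rotvec()/.15; dp=(tip-s[1])/.03
    n=max(1,int(np.ceil(max(abs(rv).max(),abs(dp).max(),np.linalg.norm(rv),np.linalg.norm(dp)/1.6)/speed)))
    print("rows",n,":",*np.round(np.r_[dp,rv]/n,3),"| total",*np.round(np.r_[dp,rv],2))
    return R,tip
def grasp(az,L,cen,back=0,off=.015):
    return np.array(cen)+pose(az,L)[:,2]*(off-back)
E
python3 - <<'E'
from h import *
d=np.load("top0.npy");w=cloud("top",d)
f=w[170:245,135:262].reshape(-1,3)
g=f[(f[:,2]>.043)&(f[:,2]<.049)][:,:2]
rc=cv2.minAreaRect(g.astype(np.float32));print("floor",len(g),rc)
e=f[(f[:,2]>.053)&(f[:,2]<.062)][:,:2];print("rim",len(e),cv2.minAreaRect(e.astype(np.float32)))
l=w[232:265,185:220].reshape(-1,3);l=l[(l[:,2]>.025)&(l[:,2]<.036)];print("lev",len(l),l.mean(0),cv2.minAreaRect(l[:,:2].astype(np.float32)))
A=[.5597,-.0700,.024]
s=plan(-7,-45,grasp(-7,-45,A,.10))
s=plan(-7,-45,grasp(-7,-45,A),s)
E
```

```text
floor 5638 ((0.5379162430763245, 0.17400981485843658), (0.14084044098854065, 0.23422516882419586), 3.136366367340088)
rim 731 ((0.5460698008537292, 0.17628200352191925), (0.13009916245937347, 0.2378436028957367), 2.3417716026306152)
lev 430 [0.45051376 0.17183604 0.03312151] ((0.45263752341270447, 0.17203156650066376), (0.054837048053741455, 0.04433083534240723), 2.7750420570373535)
t 0.1 j [ 78.  22.   0.  -0. -68. -15.] w 86.8 tcp [0.281  0.5577 0.2216]
rows 19 : 0.502 -0.997 -0.241 -0.258 -0.139 -0.406 | total 9.53 -18.93 -4.58 -4.9 -2.63 -7.72
rows 3 : -0.096 -0.78 -0.786 0.0 0.0 0.0 | total -0.29 -2.34 -2.36 0.0 0.0 0.0
```

Request:
play_rows:
  commands: "0.5 -1 0 -0.258 -0.139 -0.406;0.5 -1 0 -0.258 -0.139 -0.406;0.5 -1 0 -0.258 -0.139 -0.406;0.5 -1 0 -0.258 -0.139 -0.406;0.5 -1 0 -0.258 -0.139 -0.406;0.5 -1 0 -0.258 -0.139 -0.406;0.5 -1 0 -0.258 -0.139 -0.406;0.5 -1 0 -0.258 -0.139 -0.406;0.5 -1 0 -0.258 -0.139 -0.406;0.5 -1 0 -0.258 -0.139 -0.406;0.5 -1 0 -0.258 -0.139 -0.406;0.5 -1 0 -0.258 -0.139 -0.406;0.5 -1 0 -0.258 -0.139 -0.406;0.5 -1 0 -0.258 -0.139 -0.406;0.5 -1 0 -0.258 -0.139 -0.406;0.5 -1 0 -0.258 -0.139 -0.406;0.5 -1 0 -0.258 -0.139 -0.406;0.5 -1 0 -0.258 -0.139 -0.406;0.5 -1 0 -0.258 -0.139 -0.406;0 0 0 0 0 0"
  grip: 87

```text
time_s: 2.1
tcp_pos: [0.5663, -0.0148, 0.2208]
ee_rot: [[-0.087, -0.992, -0.089], [-0.699, 0.125, -0.704], [0.709, 0.001, -0.705]]
wrist_force: [-1.0, -0.0, 0.2]
gripper_width: 0.999
gripper_force: 0.0
```

```bash
cat >> h.py <<'E'
def brass(tag=""):
    """brass blobs in top view: centroid, z stats"""
    p,d=shot("top");w=cloud("top",d)
    hsv=cv2.cvtColor(p,cv2.COLOR_BGR2HSV)
    m=((hsv[...,0]>15)&(hsv[...,0]<28)&(hsv[...,1]>130)&(w[...,2]>.008)&(w[...,2]<.12)&(w[...,1]<.4)).astype(np.uint8)
    n,lab,st,ce=cv2.connectedComponentsWithStats(m)
    for k in range(1,n):
        if st[k,4]<60: continue
        s=w[lab==k]; zt=np.percentile(s[:,2],95); t=s[s[:,2]>zt-.006]
        c,a,ww=octfit(t[:,:2]); print(tag,"px",ce[k].round(0),st[k,4],"ztop",round(zt,4),"c",c.round(4),"flat",a,ww.round(3),"rect",[np.round(v,3) for v in cv2.minAreaRect(t[:,:2].astype(np.float32))])
    return p
E
python3 - <<'E'
from h import *
brass()
A=[.5597,-.0700,.024]
s=plan(-7,-45,grasp(-7,-45,A,.10))
s=plan(-7,-45,grasp(-7,-45,A),s)
E
```

```text
px [256. 114.] 160 ztop 0.1133 c [0.7363 0.0479] flat 25.0 [0.041 0.017 0.017 0.041] rect [array([0.736, 0.048]), array([0.044, 0.001]), np.float64(2.387)]
 px [311. 198.] 362 ztop 0.0466 c [ 0.5595 -0.0701] flat 38.0 [0.047 0.048 0.047 0.047] rect [array([ 0.56, -0.07]), array([0.047, 0.047]), np.float64(37.173)]
 px [404. 231.] 432 ztop 0.0466 c [ 0.486  -0.2814] flat 8.0 [0.048 0.048 0.048 0.048] rect [array([ 0.486, -0.282]), array([0.048, 0.048]), np.float64(5.668)]
t 2.1 j [ 31.  26. -18.  35. -79. -55.] w 87.0 tcp [ 0.5661 -0.0136  0.2213]
rows 5 : 0.006 0.022 -0.914 0.003 -0.001 0.0 | total 0.03 0.11 -4.57 0.01 -0.01 0.0
rows 3 : -0.096 -0.78 -0.786 0.0 0.0 0.0 | total -0.29 -2.34 -2.36 0.0 0.0 0.0
```

Request:
play_rows:
  commands: "0 0.02 -0.915 0 0 0;0 0.02 -0.915 0 0 0;0 0.02 -0.915 0 0 0;0 0.02 -0.915 0 0 0;0 0.02 -0.915 0 0 0;0 0 0 0 0 0;-0.06 -0.47 -0.47 0 0 0;-0.06 -0.47 -0.47 0 0 0;-0.06 -0.47 -0.47 0 0 0;-0.06 -0.47 -0.47 0 0 0;-0.06 -0.47 -0.47 0 0 0;0 0 0 0 0 0;0 0 0 0 0 0"

```text
time_s: 3.45
tcp_pos: [0.5582, -0.0788, 0.0161]
ee_rot: [[-0.086, -0.993, -0.081], [-0.702, 0.118, -0.703], [0.707, -0.003, -0.707]]
wrist_force: [0.5, -0.2, -0.3]
gripper_width: 0.998
gripper_force: 0.0
```

Request:
play_rows:
  commands: "0 0 0 0 0 0;0 0 0 0 0 0;0 0 0 0 0 0;0 0 0 0 0 0;0 0 0 0 0 0;0 0 0 0 0 0;0 0 0 0 0 0;0 0 0 0 0 0"
  grip: 40

```text
time_s: 4.25
tcp_pos: [0.5574, -0.0792, 0.0149]
ee_rot: [[-0.085, -0.993, -0.083], [-0.701, 0.119, -0.703], [0.708, -0.002, -0.707]]
wrist_force: [-0.5, 0.6, 1.2]
gripper_width: 0.549
gripper_force: 30.0
```

Request:
play_rows:
  commands: "0 0 0.5 0 0 0;0 0 1 0 0 0;0 0 1 0 0 0;0 0 1 0 0 0;0 0 0 0.945 -0.116 0;0 0 0 0.945 -0.116 0;0 0 0 0.945 -0.116 0;0 0 0 0.945 -0.116 0;0 0 0 0.945 -0.116 0;0 0 0 0.945 -0.116 0;0 0 0 0.945 -0.116 0;0 0 0 0.945 -0.116 0;0 0 0 0.945 -0.116 0;0 0 0 0.945 -0.116 0;0 0 0 0.945 -0.116 0;0 0 0 0 0 0;0 0 0 0 0 0"

```text
time_s: 5.95
tcp_pos: [0.5569, -0.0801, 0.1196]
ee_rot: [[-0.087, -0.992, 0.089], [-0.703, 0.125, 0.7], [-0.706, -0.002, -0.708]]
wrist_force: [-0.3, 0.3, -0.5]
gripper_width: 0.543
gripper_force: 30.0
```

Run:
```python
from h import *
s=plan(-7,45,grasp(-7,45,[.557,-.07,.0265]))
p,d=shot("side");cv2.imwrite("pics/s1.png",cv2.resize(p[60:300,180:500],(800,600)))
```

```text
t 6.0 j [-18.  31.   1. -45. -76.  29.] w 47.2 tcp [ 0.5569 -0.0801  0.1196]
rows 4 : 0.012 0.172 -0.864 0.003 0.003 0.005 | total 0.05 0.69 -3.46 0.01 0.01 0.02
```

View pics/s1.png

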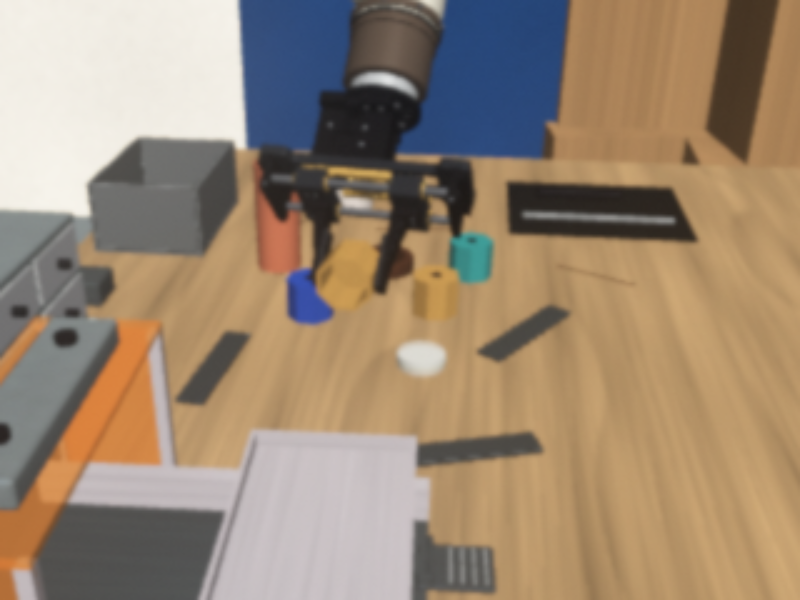

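Run:
```python
from h import *
p,d=shot("side");w=cloud("side",d)
print(proj("side",[.556,-.085,.13]))
c=p[140:200,290:360];cv2.imwrite("pics/s2.png",cv2.resize(c,(700,600),interpolation=cv2.INTER_CUBIC))
hsv=cv2.cvtColor(p,cv2.COLOR_BGR2HSV)
m=(hsv[...,0]>12)&(hsv[...,0]<28)&(hsv[...,1]>110)&(abs(w[...,0]-.556)<.06)&(abs(w[...,1]+.085)<.06)&(w[...,2]>.07)
s=w[m];print(len(s),s.min(0),s.max(0),np.median(s,0))
c0=s.mean(0);print(np.linalg.svd(s-c0)[1:] if 0 else np.linalg.svd(s-c0,full_matrices=False)[1:])
```

```text
[318.82792164 169.38704129]
686 [ 0.51208845 -0.14465871  0.10528063] [ 0.59359257 -0.06016451  0.21295529] [ 0.55588661 -0.09308654  0.13423609]
(array([0.98686691, 0.42418518, 0.36545423]), array([[-0.03569337, -0.50024328,  0.86514892],
       [-0.70738494,  0.62415754,  0.3317136 ],
       [ 0.70592672,  0.60015334,  0.37614285]]))
```

View pics/s2.png

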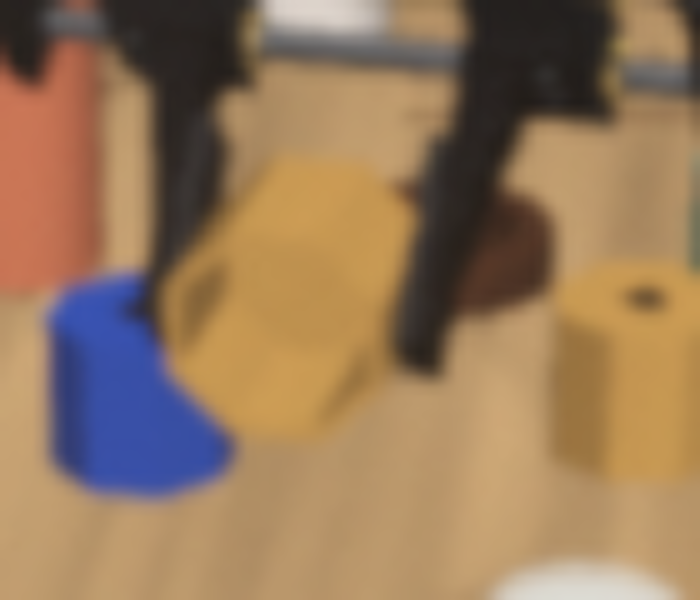

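Request:
play_rows:
  commands: "0 0.1 -0.9 0 0 0;0 0.1 -0.9 0 0 0;0 0.1 -0.9 0 0 0;0 0.1 -0.5 0 0 0;0 0.1 -0.2 0 0 0;0 0 -0.08 0 0 0;0 0 0 0 0 0;0 0 0 0 0 0"

```text
time_s: 6.85
tcp_pos: [0.558, -0.0646, 0.0166]
ee_rot: [[-0.083, -0.992, 0.091], [-0.703, 0.123, 0.7], [-0.706, -0.005, -0.708]]
wrist_force: [0.2, 0.7, -0.7]
gripper_width: 0.549
gripper_force: 30.0
```

Run:
```python
from h import *
s=plan(-7,45,grasp(-7,45,[.557,-.07,.0245]))
q=r.sense();print(q["wrist_force"],q["moment"])
p,d=shot("side");w=cloud("side",d)
hsv=cv2.cvtColor(p,cv2.COLOR_BGR2HSV)
m=(hsv[...,0]>12)&(hsv[...,0]<28)&(hsv[...,1]>110)&(abs(w[...,0]-.556)<.04)&(abs(w[...,1]+.075)<.04)&(w[...,2]>.0)
s=w[m];print(len(s),np.percentile(s,[1,99],axis=0))
```

```text
t 6.8 j [-18.  39.  -3. -49. -68.  38.] w 47.8 tcp [ 0.558  -0.0646  0.0166]
rows 1 : 0.01 0.172 -0.09 0.013 0.034 0.008 | total 0.01 0.17 -0.09 0.01 0.03 0.01
[ 0.16531359  0.68858057 -0.74574981] [-1.70319687  0.17681879 -0.02217707]
578 [[ 5.32409309e-01 -1.10168070e-01  3.52340446e-04]
 [ 5.86907304e-01 -4.70541531e-02  1.05698409e-01]]
```

Request:
play_rows:
  commands: "0 0 -0.07 0 0 0;0 0 0 0 0 0;0 0 0 0 0 0"

```text
time_s: 7.2
tcp_pos: [0.558, -0.0648, 0.0156]
ee_rot: [[-0.083, -0.992, 0.091], [-0.702, 0.123, 0.702], [-0.707, -0.006, -0.707]]
wrist_force: [-0.8, -1.5, 6.1]
gripper_width: 0.548
gripper_force: 30.0
```

Request:
play_rows:
  commands: "0 0 0 0 0 0;0 0 0 0 0 0;0 0 0 0 0 0;0 0 0 0 0 0;0 0 0 0 0 0;0 0 0 0 0 0;-0.07 -0.59 0.59 0 0 0;-0.07 -0.59 0.59 0 0 0;-0.07 -0.59 0.59 0 0 0;-0.07 -0.59 0.59 0 0 0;0 0 1 0 0 0;0 0 1 0 0 0;0 0 0 0 0 0"
  grip: 87

```text
time_s: 8.5
tcp_pos: [0.5507, -0.1365, 0.1485]
ee_rot: [[-0.079, -0.992, 0.095], [-0.705, 0.123, 0.698], [-0.704, -0.012, -0.71]]
wrist_force: [1.1, -0.2, 0.1]
gripper_width: 1.006
gripper_force: 0.0
```

Run:
```python
from h import *
p=brass()
s=plan(-7,-45,grasp(-7,-45,[.557,-.068,.024],.1))
s=plan(-7,-45,grasp(-7,-45,[.557,-.068,.024]),s)
```

```text
px [256. 118.] 204 ztop 0.1128 c [0.7287 0.0479] flat 25.0 [0.052 0.021 0.022 0.052] rect [array([0.729, 0.048]), array([0.056, 0.   ]), np.float64(2.176)]
 px [138. 139.] 63 ztop 0.0701 c [0.6871 0.3124] flat 1.0 [0.003 0.003 0.002 0.001] rect [array([0.687, 0.312]), array([0.004, 0.001]), np.float64(23.565)]
 px [311. 200.] 427 ztop 0.0501 c [ 0.5572 -0.0709] flat 41.0 [0.048 0.045 0.048 0.03 ] rect [array([ 0.557, -0.071]), array([0.044, 0.03 ]), np.float64(82.976)]
 px [406. 231.] 295 ztop 0.0464 c [ 0.4863 -0.2815] flat 44.0 [0.046 0.039 0.047 0.047] rect [array([ 0.486, -0.282]), array([0.037, 0.048]), np.float64(82.559)]
t 8.6 j [-23.  30.   4. -43. -82.  30.] w 86.8 tcp [ 0.5498 -0.1357  0.1464]
rows 11 : 0.044 0.386 -0.189 -0.943 0.12 -0.003 | total 0.48 4.25 -2.08 -10.37 1.32 -0.03
rows 3 : -0.096 -0.78 -0.786 0.0 0.0 0.0 | total -0.29 -2.34 -2.36 0.0 0.0 0.0
```

Request:
play_rows:
  commands: "0.044 0.38 0 -0.943 0.12 0;0.044 0.38 0 -0.943 0.12 0;0.044 0.38 0 -0.943 0.12 0;0.044 0.38 0 -0.943 0.12 0;0.044 0.38 0 -0.943 0.12 0;0.044 0.38 0 -0.943 0.12 0;0.044 0.38 0 -0.943 0.12 0;0.044 0.38 0 -0.943 0.12 0;0.044 0.38 0 -0.943 0.12 0;0.044 0.38 0 -0.943 0.12 0;0.044 0.38 0 -0.943 0.12 0;0 0 -0.7 0 0 0;0 0 -0.7 0 0 0;0 0 -0.7 0 0 0;0 0 0 0 0 0"

```text
time_s: 10.05
tcp_pos: [0.5612, -0.0107, 0.0779]
ee_rot: [[-0.08, -0.992, -0.095], [-0.701, 0.124, -0.703], [0.709, 0.01, -0.705]]
wrist_force: [0.4, -0.1, 0.1]
gripper_width: 1.001
gripper_force: 0.0
```

Run:
```python
from h import *
s=plan(-7,-45,grasp(-7,-45,[.557,-.071,.0245]))
```

```text
t 10.1 j [ 31.  35. -27.  38. -65. -65.] w 87.1 tcp [ 0.5612 -0.0107  0.0779]
rows 3 : -0.061 -0.787 -0.711 0.003 -0.023 0.004 | total -0.18 -2.36 -2.13 0.01 -0.07 0.01
```

Request:
play_rows:
  commands: "-0.04 -0.47 -0.43 0 -0.02 0;-0.04 -0.47 -0.43 0 -0.02 0;-0.04 -0.47 -0.43 0 -0.02 0;-0.04 -0.47 -0.43 0 0 0;-0.04 -0.47 -0.43 0 0 0;0 0 0 0 0 0;0 0 0 0 0 0"

```text
time_s: 10.75
tcp_pos: [0.5577, -0.0803, 0.0171]
ee_rot: [[-0.092, -0.992, -0.083], [-0.703, 0.124, -0.7], [0.705, -0.006, -0.709]]
wrist_force: [0.4, 0.7, -0.5]
gripper_width: 0.996
gripper_force: 0.0
```

Request:
play_rows:
  commands: "0 0 0 0 0 0;0 0 0 0 0 0;0 0 0 0 0 0;0 0 0 0 0 0;0 0 0 0 0 0;0 0 0 0 0 0;0 0 0 0 0 0;0 0 1 0 0 0;0 0 1 0 0 0;0 0 1 0 0 0;0 0 1 0 0 0;0 0 0 0 0 0"
  grip: 40

```text
time_s: 11.95
tcp_pos: [0.5593, -0.0793, 0.1399]
ee_rot: [[-0.096, -0.992, -0.077], [-0.705, 0.123, -0.698], [0.702, -0.013, -0.712]]
wrist_force: [0.7, 0.2, -1.4]
gripper_width: 0.549
gripper_force: 30.0
```

Run:
```python
from h import *
# tray: yaw 2.5, centre (.546,.176)
x=np.array([np.cos(np.radians(2.5)),np.sin(np.radians(2.5)),0]);y=np.array([-x[1],x[0],0])
T=np.array([.546,.176,.046])
for sgn in(1,-1): print(T+sgn*.055*y+[0,0,.022])
tgt=T+.055*y+[0,0,.022]
s=plan(2.5,45,grasp(2.5,45,tgt+[0,0,.06]))
s=plan(2.5,45,grasp(2.5,45,tgt),s)
```

```text
[0.54360093 0.23094765 0.068     ]
[0.54839907 0.12105235 0.068     ]
t 11.9 j [ 25.  29. -29.  41. -66. -61.] w 47.8 tcp [ 0.5593 -0.0793  0.1399]
rows 11 : -0.049 0.972 -0.068 0.948 -0.031 0.086 | total -0.54 10.7 -0.75 10.43 -0.35 0.94
rows 2 : 0.0 0.0 -1.0 0.0 0.0 0.0 | total 0.0 0.0 -2.0 0.0 0.0 0.0
```

Request:
play_rows:
  commands: "-0.05 0.97 0 0.948 -0.031 0.086;-0.05 0.97 0 0.948 -0.031 0.086;-0.05 0.97 0 0.948 -0.031 0.086;-0.05 0.97 0 0.948 -0.031 0.086;-0.05 0.97 0 0.948 -0.031 0.086;-0.05 0.97 0 0.948 -0.031 0.086;-0.05 0.97 0 0.948 -0.031 0.086;-0.05 0.97 0 0.948 -0.031 0.086;-0.05 0.97 0 0.948 -0.031 0.086;-0.05 0.97 0 0.948 -0.031 0.086;-0.05 0.97 0 0.948 -0.031 0.086;0 0 0 0 0 0;0 0 0 0 0 0"

```text
time_s: 13.25
tcp_pos: [0.5407, 0.2381, 0.135]
ee_rot: [[0.033, -0.999, -0.038], [-0.713, -0.05, 0.699], [-0.7, 0.004, -0.714]]
wrist_force: [-0.3, 0.2, -0.7]
gripper_width: 0.549
gripper_force: 30.0
```

```bash
cat > look.py <<'E'
from h import *
import sys
def capcloud(cen,rad=.045):
    out=[]
    for n in("side","top"):
        p,d=shot(n);w=cloud(n,d);hsv=cv2.cvtColor(p,cv2.COLOR_BGR2HSV)
        m=(hsv[...,0]>12)&(hsv[...,0]<28)&(hsv[...,1]>110)&(np.linalg.norm(w-cen,axis=-1)<rad)
        s=w[m];print(n,m.sum(),np.percentile(s,[2,98],axis=0).round(4).tolist() if len(s) else "")
E
python3 - <<'E'
from look import *
q=r.sense();R=np.array(q["ee_rot"]);c=np.array(q["tcp_pos"])-R[:,2]*.015;print("cen",c)
capcloud(c)
tgt=np.array([.5436,.231,.068])
s=plan(2.5,45,grasp(2.5,45,tgt))
p,d=shot("side");u,v=map(int,proj("side",c));cv2.imwrite("pics/s3.png",cv2.resize(p[max(v-80,0):v+80,u-100:u+100],(750,600),interpolation=cv2.INTER_CUBIC))
E
```

```text
cen [0.54125565 0.22760616 0.14571202]
side 1317 [[0.5167, 0.2077, 0.1249], [0.5628, 0.255, 0.1663]]
top 27 [[0.5186, 0.2083, 0.1247], [0.543, 0.2294, 0.1754]]
t 13.3 j [ 13.  25.  -5. -51. -63.  16.] w 47.7 tcp [0.5408 0.2392 0.1365]
rows 3 : 0.026 0.027 -0.879 0.018 -0.001 -0.019 | total 0.08 0.08 -2.64 0.05 -0.0 -0.06
```

View pics/s3.png

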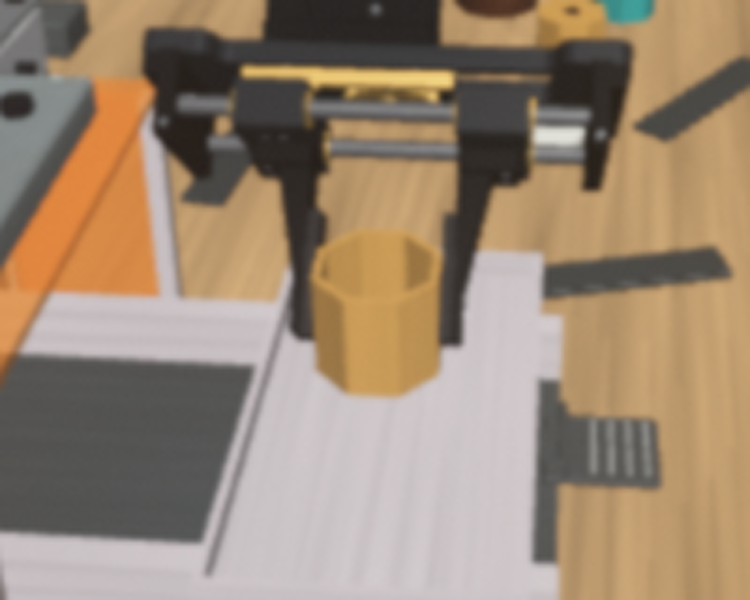

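Request:
play_rows:
  commands: "0.03 0.03 -0.8 0 0 0;0.03 0.03 -0.8 0 0 0;0.03 0.03 -0.6 0 0 0;0 0 -0.25 0 0 0;0 0 -0.1 0 0 0;0 0 0 0 0 0;0 0 0 0 0 0"

```text
time_s: 14.1
tcp_pos: [0.5442, 0.2427, 0.0612]
ee_rot: [[0.038, -0.999, -0.035], [-0.71, -0.051, 0.703], [-0.704, -0.001, -0.711]]
wrist_force: [0.1, -0.1, -0.9]
gripper_width: 0.548
gripper_force: 30.0
```

Run:
```python
from look import *
q=r.sense();R=np.array(q["ee_rot"]);c=np.array(q["tcp_pos"])-R[:,2]*.015;print("cen",c,q["wrist_force"])
capcloud(c)
```

```text
cen [0.54475092 0.2321225  0.07189675] [ 0.07378105 -0.08792585 -0.88975256]
side 1180 [[0.5207, 0.2124, 0.0511], [0.5661, 0.2596, 0.0925]]
top 0
```

Request:
play_rows:
  commands: "0 0 -0.1 0 0 0;0 0 0 0 0 0;0 0 0 0 0 0"

```text
time_s: 14.5
tcp_pos: [0.5447, 0.2427, 0.0601]
ee_rot: [[0.039, -0.999, -0.035], [-0.708, -0.052, 0.704], [-0.705, -0.003, -0.709]]
wrist_force: [-0.6, -3.3, 8.8]
gripper_width: 0.552
gripper_force: 30.0
```

Request:
play_rows:
  commands: "0 0 -0.03 0 0 0;0 0 0 0 0 0;0 0 0 0 0 0"

```text
time_s: 14.8
tcp_pos: [0.545, 0.2427, 0.0601]
ee_rot: [[0.04, -0.999, -0.035], [-0.707, -0.053, 0.705], [-0.706, -0.004, -0.708]]
wrist_force: [-1.3, -4.5, 12.3]
gripper_width: 0.547
gripper_force: 30.0
```

Request:
play_rows:
  commands: "0 0 0.04 0 0 0;0 0 0 0 0 0;0 0 0 0 0 0;0 0 0 0 0 0;0 0 0 0 0 0;0 0 0 0 0 0;0.03 -0.59 0.59 0 0 0;0.03 -0.59 0.59 0 0 0;0.03 -0.59 0.59 0 0 0;0.03 -0.59 0.59 0 0 0;0 0 1 0 0 0;0 0 1 0 0 0;0 0 1 0 0 0;0 0 0 0 0 0"
  grip: 87

```text
time_s: 16.2
tcp_pos: [0.5492, 0.1717, 0.2231]
ee_rot: [[0.043, -0.999, -0.03], [-0.709, -0.052, 0.703], [-0.704, -0.009, -0.711]]
wrist_force: [0.2, -0.7, 0.3]
gripper_width: 1.004
gripper_force: 0.0
```

Run:
```python
from h import *
p=brass()
B=[.4862,-.2815,.024]
s=plan(6,-45,grasp(6,-45,B,.14))
s=plan(6,-45,grasp(6,-45,B),s)
```

```text
px [256. 118.] 208 ztop 0.1134 c [0.7286 0.0477] flat 25.0 [0.053 0.022 0.021 0.052] rect [array([0.729, 0.048]), array([0.057, 0.   ]), np.float64(2.619)]
 px [405. 231.] 431 ztop 0.0461 c [ 0.4859 -0.2814] flat 6.000000000000001 [0.048 0.049 0.048 0.048] rect [array([ 0.486, -0.281]), array([0.048, 0.047]), np.float64(9.487)]
t 16.2 j [  7.  20.   0. -47. -73.  12.] w 87.0 tcp [0.548  0.1718 0.2207]
rows 13 : -0.182 -0.937 -0.278 -0.801 -0.061 0.02 | total -2.37 -12.18 -3.61 -10.41 -0.79 0.26
rows 4 : 0.086 -0.82 -0.825 0.0 0.0 0.0 | total 0.34 -3.28 -3.3 0.0 0.0 0.0
```

Request:
play_rows:
  commands: "-0.18 -0.94 0 -0.8 -0.06 0.02;-0.18 -0.94 0 -0.8 -0.06 0.02;-0.18 -0.94 0 -0.8 -0.06 0.02;-0.18 -0.94 0 -0.8 -0.06 0.02;-0.18 -0.94 0 -0.8 -0.06 0.02;-0.18 -0.94 0 -0.8 -0.06 0.02;-0.18 -0.94 0 -0.8 -0.06 0.02;-0.18 -0.94 0 -0.8 -0.06 0.02;-0.18 -0.94 0 -0.8 -0.06 0.02;-0.18 -0.94 0 -0.8 -0.06 0.02;-0.18 -0.94 0 -0.8 -0.06 0.02;-0.18 -0.94 0 -0.8 -0.06 0.02;-0.18 -0.94 0 -0.8 -0.06 0.02;0 0 0 0 0 0;0 0 0 0 0 0"

```text
time_s: 17.75
tcp_pos: [0.4766, -0.1949, 0.2173]
ee_rot: [[0.071, -0.995, 0.066], [-0.706, -0.097, -0.701], [0.704, 0.003, -0.71]]
wrist_force: [-0.2, -0.0, -0.3]
gripper_width: 0.996
gripper_force: 0.0
```

Run:
```python
from h import *
p=brass()
B=[.4862,-.2815,.024]
s=plan(6,-45,grasp(6,-45,B,.09))
s=plan(6,-45,grasp(6,-45,B),s)
```

```text
px [256. 117.] 212 ztop 0.1141 c [0.7296 0.0479] flat 25.0 [0.051 0.021 0.021 0.051] rect [array([0.73 , 0.048]), array([0.055, 0.001]), np.float64(2.615)]
 px [138. 139.] 60 ztop 0.0701 c [0.6872 0.3121] flat 26.0 [0.003 0.003 0.002 0.003] rect [array([0.687, 0.312]), array([0.004, 0.002]), np.float64(5.438)]
 px [166. 204.] 561 ztop 0.0907 c [0.5455 0.2349] flat 3.0000000000000004 [0.047 0.048 0.048 0.048] rect [array([0.545, 0.234]), array([0.046, 0.048]), np.float64(0.451)]
 px [405. 231.] 430 ztop 0.0465 c [ 0.4861 -0.2816] flat 7.0 [0.047 0.048 0.048 0.048] rect [array([ 0.486, -0.282]), array([0.047, 0.048]), np.float64(6.079)]
t 17.8 j [ 14.  11. -46.  56. -58. -50.] w 87.0 tcp [ 0.4777 -0.1944  0.2182]
rows 5 : 0.02 -0.229 -0.941 -0.006 -0.001 0.009 | total 0.1 -1.15 -4.71 -0.03 -0.01 0.04
rows 3 : 0.074 -0.703 -0.707 0.0 0.0 0.0 | total 0.22 -2.11 -2.12 0.0 0.0 0.0
```

Request:
play_rows:
  commands: "0.02 -0.23 -0.94 0 0 0;0.02 -0.23 -0.94 0 0 0;0.02 -0.23 -0.94 0 0 0;0.02 -0.23 -0.94 0 0 0;0.02 -0.23 -0.94 0 0 0;0 0 0 0 0 0"

```text
time_s: 18.4
tcp_pos: [0.4798, -0.2303, 0.0753]
ee_rot: [[0.072, -0.995, 0.065], [-0.706, -0.097, -0.702], [0.705, 0.005, -0.709]]
wrist_force: [0.4, 0.6, 0.9]
gripper_width: 1.001
gripper_force: 0.0
```

Run:
```python
from h import *
B=[.4861,-.2815,.024]
s=plan(6,-45,grasp(6,-45,B))
```

```text
t 18.4 j [ -0.  24. -56.  85. -45. -75.] w 87.1 tcp [ 0.4798 -0.2303  0.0753]
rows 3 : 0.083 -0.687 -0.688 -0.006 -0.012 0.018 | total 0.25 -2.06 -2.06 -0.02 -0.04 0.05
```

Request:
play_rows:
  commands: "0.05 -0.41 -0.41 0 0 0;0.05 -0.41 -0.41 0 0 0;0 0 0 0 0 0"

```text
time_s: 18.7
tcp_pos: [0.4842, -0.2551, 0.0536]
ee_rot: [[0.068, -0.995, 0.068], [-0.704, -0.096, -0.703], [0.706, -0.0, -0.708]]
wrist_force: [-0.3, -0.3, -0.3]
gripper_width: 0.996
gripper_force: 0.0
```

Run:
```python
from h import *
B=[.4861,-.2815,.024]
s=plan(6,-45,grasp(6,-45,B))
```

```text
t 18.7 j [ -6.  26. -56.  94. -44. -79.] w 86.6 tcp [ 0.4842 -0.2551  0.0536]
rows 2 : 0.049 -0.615 -0.67 -0.003 0.001 0.027 | total 0.1 -1.23 -1.34 -0.01 0.0 0.05
```

Run:
```python
from h import *
B=[.4861,-.2815,.024]
s=plan(6,-35,grasp(6,-35,B,.055))
s=plan(6,-35,grasp(6,-35,B),s)
```

```text
t 18.7 j [ -6.  26. -56.  94. -44. -79.] w 86.6 tcp [ 0.4842 -0.2551  0.0536]
rows 2 : -0.009 -0.059 0.053 0.576 0.059 0.027 | total -0.02 -0.12 0.11 1.15 0.12 0.05
rows 2 : 0.055 -0.523 -0.751 0.0 0.0 0.0 | total 0.11 -1.05 -1.5 0.0 0.0 0.0
```

Request:
play_rows:
  commands: "0 -0.06 0.05 0.575 0.06 0.02;0 -0.06 0.05 0.575 0.06 0.02;0.03 -0.35 -0.5 0 0 0;0.03 -0.35 -0.5 0 0 0;0.03 -0.35 -0.5 0 0 0;0 0 0 0 0 0;0 0 0 0 0 0"

```text
time_s: 19.4
tcp_pos: [0.4867, -0.2892, 0.0121]
ee_rot: [[0.086, -0.995, 0.06], [-0.814, -0.105, -0.571], [0.574, -0.0, -0.819]]
wrist_force: [0.1, -0.1, 0.7]
gripper_width: 0.997
gripper_force: 0.0
```

Run:
```python
from h import *
B=[.4861,-.2815,.024]
s=plan(6,-35,grasp(6,-35,B)); print(r.sense()["joints"])
```

```text
t 19.4 j [-18.  28. -54. 102. -33. -76.] w 86.7 tcp [ 0.4867 -0.2892  0.0121]
rows 1 : 0.009 -0.029 -0.013 0.004 0.002 -0.001 | total 0.01 -0.03 -0.01 0.0 0.0 -0.0
[-17.71518344  28.16939459 -53.72171539 102.16874707 -32.51834995
 -76.12164819]
```

Request:
play_rows:
  commands: "0 0 0 0 0 0;0 0 0 0 0 0;0 0 0 0 0 0;0 0 0 0 0 0;0 0 0 0 0 0;0 0 0 0 0 0;0 0 0 0 0 0;0 0 0.5 0 0 0;0 0 0.8 0 0 0;0 0 0.8 0 0 0;0 0 0.8 0 0 0;0 0 0.8 0 0 0;0 0 0 0 0 0"
  grip: 40

```text
time_s: 20.7
tcp_pos: [0.4874, -0.2885, 0.1242]
ee_rot: [[0.084, -0.994, 0.064], [-0.815, -0.105, -0.57], [0.574, -0.004, -0.819]]
wrist_force: [1.2, 0.9, -1.6]
gripper_width: 0.551
gripper_force: 30.0
```

Run:
```python
from h import *
C=[.555,-.075,.14]
s=plan(-7,55,grasp(-7,55,C))
C[2]=.024
s=plan(-7,55,grasp(-7,55,C),s)
```

```text
t 20.7 j [ -7.  17. -48.  69. -37. -49.] w 47.9 tcp [ 0.4874 -0.2885  0.1242]
rows 11 : 0.209 0.684 0.022 0.954 -0.006 -0.106 | total 2.3 7.52 0.24 10.49 -0.07 -1.17
rows 4 : 0.0 0.0 -0.967 0.0 0.0 0.0 | total 0.0 0.0 -3.87 0.0 0.0 0.0
```

Request:
play_rows:
  commands: "0.21 0.684 0.02 0.954 0 -0.106;0.21 0.684 0.02 0.954 0 -0.106;0.21 0.684 0.02 0.954 0 -0.106;0.21 0.684 0.02 0.954 0 -0.106;0.21 0.684 0.02 0.954 0 -0.106;0.21 0.684 0.02 0.954 0 -0.106;0.21 0.684 0.02 0.954 0 -0.106;0.21 0.684 0.02 0.954 0 -0.106;0.21 0.684 0.02 0.954 0 -0.106;0.21 0.684 0.02 0.954 0 -0.106;0.21 0.684 0.02 0.954 0 -0.106;0 0 0 0 0 0;0 0 0 0 0 0"

```text
time_s: 22.0
tcp_pos: [0.5439, -0.1002, 0.1287]
ee_rot: [[-0.071, -0.996, 0.052], [-0.712, 0.087, 0.697], [-0.698, 0.012, -0.716]]
wrist_force: [-0.6, -0.6, -1.6]
gripper_width: 0.548
gripper_force: 30.0
```

Run:
```python
from look import *
q=r.sense();R=np.array(q["ee_rot"]);c=np.array(q["tcp_pos"])-R[:,2]*.015;print("cen",c,q["wrist_force"])
capcloud(c)
s=plan(-7,55,grasp(-7,55,[.555,-.075,.03]))
```

```text
cen [ 0.54317219 -0.1106038   0.13939638] [-0.56115078 -0.61135846 -1.57981392]
side 576 [[0.5189, -0.1334, 0.113], [0.5661, -0.0845, 0.1642]]
top 619 [[0.5202, -0.1324, 0.1307], [0.5669, -0.084, 0.1661]]
t 22.1 j [-20.  30.   2. -43. -80.  30.] w 47.8 tcp [ 0.5445 -0.099   0.1305]
rows 4 : 0.1 0.302 -0.91 0.307 -0.047 -0.064 | total 0.4 1.21 -3.64 1.23 -0.19 -0.25
```

Request:
play_rows:
  commands: "0.2 0.6 -0.6 0.6 -0.1 -0.12;0.2 0.6 -0.6 0.6 -0.1 -0.12;0 0 -0.8 0 0 0;0 0 -0.8 0 0 0;0 0 -0.5 0 0 0;0 0 0 0 0 0;0 0 0 0 0 0"

```text
time_s: 22.8
tcp_pos: [0.5574, -0.0626, 0.0324]
ee_rot: [[-0.065, -0.993, 0.1], [-0.572, 0.12, 0.812], [-0.818, -0.004, -0.575]]
wrist_force: [-0.0, 0.2, -1.5]
gripper_width: 0.549
gripper_force: 30.0
```

Run:
```python
from look import *
q=r.sense();R=np.array(q["ee_rot"]);c=np.array(q["tcp_pos"])-R[:,2]*.015;print("cen",c,q["wrist_force"])
capcloud(c)
s=plan(-7,55,grasp(-7,55,[.555,-.075,.0255]))
```

```text
cen [ 0.55584606 -0.07476888  0.04104767] [-0.04877712  0.17214083 -1.45818589]
side 566 [[0.5321, -0.0962, 0.001], [0.5795, -0.0504, 0.0644]]
top 448 [[0.5333, -0.0942, 0.0486], [0.5795, -0.0524, 0.0661]]
t 22.9 j [-22.  41.   0. -54. -77.  42.] w 47.9 tcp [ 0.5578 -0.0629  0.0331]
rows 1 : -0.044 0.002 -0.54 0.02 0.038 -0.012 | total -0.04 0.0 -0.54 0.02 0.04 -0.01
```

Request:
play_rows:
  commands: "0 0 -0.4 0 0 0;0 0 -0.12 0 0 0;0 0 -0.06 0 0 0;0 0 0 0 0 0;0 0 0 0 0 0"

```text
time_s: 23.4
tcp_pos: [0.5576, -0.0629, 0.0178]
ee_rot: [[-0.063, -0.993, 0.101], [-0.568, 0.118, 0.815], [-0.821, -0.006, -0.571]]
wrist_force: [-1.3, -4.1, 12.8]
gripper_width: 0.547
gripper_force: 30.0
```

Request:
play_rows:
  commands: "0 0 0.05 0 0 0;0 0 0 0 0 0;0 0 0 0 0 0;0 0 0 0 0 0;0 0 0 0 0 0;0 0 0 0 0 0;-0.07 -0.54 0.38 0 0 0;-0.07 -0.54 0.38 0 0 0;-0.07 -0.54 0.38 0 0 0;-0.07 -0.54 0.38 0 0 0;0 0 1 0 0 0;0 0 1 0 0 0;0 0 1 0 0 0;0 0 0 0 0 0"
  grip: 87

```text
time_s: 24.8
tcp_pos: [0.5502, -0.1303, 0.1569]
ee_rot: [[-0.059, -0.993, 0.107], [-0.576, 0.121, 0.809], [-0.816, -0.014, -0.579]]
wrist_force: [1.2, -0.0, -0.0]
gripper_width: 1.0
gripper_force: 0.0
```

Run:
```python
from h import *
p=brass()
s=plan(-7,-45,grasp(-7,-45,[.556,-.073,.024],.1))
```

```text
px [256. 118.] 213 ztop 0.1161 c [0.7308 0.0482] flat 25.0 [0.053 0.022 0.022 0.053] rect [array([0.731, 0.048]), array([0.057, 0.001]), np.float64(2.301)]
 px [138. 139.] 62 ztop 0.068 c [0.6879 0.3127] flat 40.0 [0.003 0.001 0.002 0.003] rect [array([0.688, 0.312]), array([0.001, 0.003]), np.float64(88.351)]
 px [312. 200.] 426 ztop 0.0499 c [ 0.5566 -0.0734] flat 1.0 [0.034 0.047 0.047 0.047] rect [array([ 0.556, -0.073]), array([0.044, 0.031]), np.float64(80.745)]
 px [166. 204.] 564 ztop 0.0907 c [0.5454 0.235 ] flat 5.0 [0.047 0.048 0.048 0.048] rect [array([0.545, 0.235]), array([0.046, 0.048]), np.float64(0.859)]
t 24.9 j [-27.  33.   7. -50. -89.  33.] w 87.2 tcp [ 0.5494 -0.1296  0.1547]
rows 12 : 0.039 0.323 -0.196 -0.96 0.122 -0.005 | total 0.46 3.87 -2.35 -11.51 1.46 -0.06
```

Request:
play_rows:
  commands: "0.04 0.32 0 -0.96 0.12 0;0.04 0.32 0 -0.96 0.12 0;0.04 0.32 0 -0.96 0.12 0;0.04 0.32 0 -0.96 0.12 0;0.04 0.32 0 -0.96 0.12 0;0.04 0.32 0 -0.96 0.12 0;0.04 0.32 0 -0.96 0.12 0;0.04 0.32 0 -0.96 0.12 0;0.04 0.32 0 -0.96 0.12 0;0.04 0.32 0 -0.96 0.12 0;0.04 0.32 0 -0.96 0.12 0;0.04 0.32 0 -0.96 0.12 0;0 0 -0.8 0 0 0;0 0 -0.8 0 0 0;0 0 -0.7 0 0 0;0 0 0 0 0 0;0 0 0 0 0 0"

```text
time_s: 26.55
tcp_pos: [0.5632, -0.0128, 0.0824]
ee_rot: [[-0.083, -0.992, -0.089], [-0.703, 0.122, -0.7], [0.706, 0.004, -0.708]]
wrist_force: [0.4, -0.0, -0.2]
gripper_width: 1.001
gripper_force: 0.0
```

Run:
```python
from h import *
s=plan(-8,-45,grasp(-8,-45,[.5563,-.0733,.0245]))
```

```text
t 26.6 j [ 31.  35. -27.  38. -65. -65.] w 87.1 tcp [ 0.5632 -0.0128  0.0824]
rows 3 : -0.093 -0.788 -0.761 -0.005 -0.009 -0.038 | total -0.28 -2.37 -2.28 -0.01 -0.03 -0.11
```

Request:
play_rows:
  commands: "-0.06 -0.47 -0.455 0 0 -0.02;-0.06 -0.47 -0.455 0 0 -0.02;-0.06 -0.47 -0.455 0 0 -0.02;-0.06 -0.47 -0.455 0 0 -0.02;-0.06 -0.47 -0.455 0 0 -0.02;0 0 0 0 0 0;0 0 0 0 0 0"

```text
time_s: 27.25
tcp_pos: [0.555, -0.0827, 0.0152]
ee_rot: [[-0.096, -0.991, -0.098], [-0.703, 0.137, -0.698], [0.705, 0.002, -0.71]]
wrist_force: [0.1, 0.6, 0.1]
gripper_width: 0.998
gripper_force: 0.0
```

Request:
play_rows:
  commands: "0 0 0 0 0 0;0 0 0 0 0 0;0 0 0 0 0 0;0 0 0 0 0 0;0 0 0 0 0 0;0 0 0 0 0 0;0 0 0 0 0 0;0 0 1 0 0 0;0 0 1 0 0 0;0 0 1 0 0 0;0 0 1 0 0 0;0 0 0 0 0 0"
  grip: 40

```text
time_s: 28.45
tcp_pos: [0.5558, -0.0818, 0.1372]
ee_rot: [[-0.099, -0.991, -0.093], [-0.705, 0.136, -0.696], [0.702, -0.003, -0.712]]
wrist_force: [0.1, -0.1, -1.1]
gripper_width: 0.55
gripper_force: 30.0
```

Run:
```python
from h import *
s=plan(2.5,45,grasp(2.5,45,[.548,.12,.14]))
```

```text
t 28.4 j [ 24.  29. -29.  41. -66. -60.] w 47.9 tcp [ 0.5558 -0.0818  0.1372]
rows 11 : -0.025 0.644 -0.024 0.948 -0.043 0.087 | total -0.28 7.08 -0.26 10.43 -0.47 0.96
```

Request:
play_rows:
  commands: "-0.025 0.644 0 0.948 -0.043 0.087;-0.025 0.644 0 0.948 -0.043 0.087;-0.025 0.644 0 0.948 -0.043 0.087;-0.025 0.644 0 0.948 -0.043 0.087;-0.025 0.644 0 0.948 -0.043 0.087;-0.025 0.644 0 0.948 -0.043 0.087;-0.025 0.644 0 0.948 -0.043 0.087;-0.025 0.644 0 0.948 -0.043 0.087;-0.025 0.644 0 0.948 -0.043 0.087;-0.025 0.644 0 0.948 -0.043 0.087;-0.025 0.644 0 0.948 -0.043 0.087;0 0 0 0 0 0;0 0 0 0 0 0"

```text
time_s: 29.75
tcp_pos: [0.5454, 0.1284, 0.1325]
ee_rot: [[0.032, -0.999, -0.036], [-0.712, -0.048, 0.701], [-0.702, 0.004, -0.712]]
wrist_force: [0.6, -0.4, -1.7]
gripper_width: 0.545
gripper_force: 30.0
```

Run:
```python
from look import *
q=r.sense();R=np.array(q["ee_rot"]);c=np.array(q["tcp_pos"])-R[:,2]*.015;print("cen",c,q["wrist_force"])
capcloud(c)
s=plan(2.5,45,grasp(2.5,45,[.548,.12,.075]))
```

```text
cen [0.54596961 0.11790397 0.14319214] [ 0.57051646 -0.35087125 -1.66888627]
side 986 [[0.5208, 0.0955, 0.1213], [0.5679, 0.1428, 0.1646]]
top 0 
t 29.9 j [  2.  26.  -4. -49. -70.  23.] w 47.8 tcp [0.5456 0.1297 0.1341]
rows 3 : 0.021 0.01 -0.774 0.015 -0.0 -0.015 | total 0.06 0.03 -2.32 0.04 -0.0 -0.05
```

Request:
play_rows:
  commands: "0.02 0.01 -0.8 0.01 0 0;0.02 0.01 -0.8 0.01 0 0;0.02 0.01 -0.5 0.01 0 0;0 0 -0.2 0 0 0;0 0 -0.07 0 0 0;0 0 0 0 0 0;0 0 0 0 0 0"

```text
time_s: 30.55
tcp_pos: [0.5482, 0.1307, 0.0639]
ee_rot: [[0.036, -0.999, -0.034], [-0.706, -0.05, 0.707], [-0.707, -0.002, -0.707]]
wrist_force: [0.4, 0.4, -1.1]
gripper_width: 0.554
gripper_force: 30.0
```

Request:
play_rows:
  commands: "0 0 -0.08 0 0 0;0 0 0 0 0 0;0 0 0 0 0 0"

```text
time_s: 30.85
tcp_pos: [0.5476, 0.1306, 0.0607]
ee_rot: [[0.035, -0.999, -0.035], [-0.706, -0.049, 0.707], [-0.708, -0.0, -0.707]]
wrist_force: [-0.7, 0.2, -1.3]
gripper_width: 0.549
gripper_force: 30.0
```

Request:
play_rows:
  commands: "0 0 -0.06 0 0 0;0 0 -0.03 0 0 0;0 0 0 0 0 0;0 0 0 0 0 0"

```text
time_s: 31.25
tcp_pos: [0.5478, 0.1307, 0.0594]
ee_rot: [[0.036, -0.999, -0.035], [-0.705, -0.051, 0.708], [-0.709, -0.001, -0.706]]
wrist_force: [-0.7, -2.3, 5.8]
gripper_width: 0.547
gripper_force: 29.9
```

Request:
play_rows:
  commands: "0 0 0.03 0 0 0;0 0 0 0 0 0;0 0 0 0 0 0;0 0 0 0 0 0;0 0 0 0 0 0;0 0 0 0 0 0;0.03 -0.59 0.59 0 0 0;0.03 -0.59 0.59 0 0 0;0.03 -0.59 0.59 0 0 0;0.03 -0.59 0.59 0 0 0;0 0 1 0 0 0;0 0 1 0 0 0;0 0 1 0 0 0;0 0 0 0 0 0"
  grip: 87

```text
time_s: 32.65
tcp_pos: [0.5531, 0.0594, 0.2242]
ee_rot: [[0.042, -0.999, -0.029], [-0.707, -0.05, 0.706], [-0.706, -0.009, -0.708]]
wrist_force: [-0.2, 0.3, 0.6]
gripper_width: 1.002
gripper_force: 0.0
```

Run:
```python
from h import *
s=plan(92.5,0,[.40,.169,.22])
```

```text
t 32.6 j [ -4.  22.   3. -45. -81.  19.] w 87.2 tcp [0.5531 0.0594 0.2242]
rows 12 : -0.425 0.304 -0.012 -0.328 -0.352 0.818 | total -5.1 3.65 -0.14 -3.93 -4.22 9.82
```

Request:
play_rows:
  commands: "-0.425 0.304 0 -0.328 -0.352 0.818;-0.425 0.304 0 -0.328 -0.352 0.818;-0.425 0.304 0 -0.328 -0.352 0.818;-0.425 0.304 0 -0.328 -0.352 0.818;-0.425 0.304 0 -0.328 -0.352 0.818;-0.425 0.304 0 -0.328 -0.352 0.818;-0.425 0.304 0 -0.328 -0.352 0.818;-0.425 0.304 0 -0.328 -0.352 0.818;-0.425 0.304 0 -0.328 -0.352 0.818;-0.425 0.304 0 -0.328 -0.352 0.818;-0.425 0.304 0 -0.328 -0.352 0.818;-0.425 0.304 0 -0.328 -0.352 0.818;0 0 0 0 0 0;0 0 0 0 0 0"
  grip: 0

```text
time_s: 34.05
tcp_pos: [0.3974, 0.1697, 0.2192]
ee_rot: [[0.999, 0.037, -0.002], [0.037, -0.999, -0.006], [-0.003, 0.006, -1.0]]
wrist_force: [0.9, 0.8, -0.6]
gripper_width: 0.003
gripper_force: 0.0
```

Run:
```python
from h import *
p=brass()
cv2.imwrite("pics/t4.png",cv2.resize(p[60:280,90:410],(800,550)))
s=plan(92.5,0,[.453,.172,.05])
```

```text
px [256. 118.] 217 ztop 0.1158 c [0.7295 0.0479] flat 25.0 [0.051 0.021 0.021 0.051] rect [array([0.729, 0.048]), array([0.055, 0.001]), np.float64(2.214)]
 px [138. 139.] 60 ztop 0.0709 c [0.6868 0.3122] flat 25.0 [0.003 0.002 0.002 0.003] rect [array([0.687, 0.312]), array([0.003, 0.002]), np.float64(19.365)]
 px [166. 204.] 564 ztop 0.0904 c [0.5454 0.2352] flat 2.0 [0.046 0.048 0.047 0.048] rect [array([0.545, 0.235]), array([0.046, 0.047]), np.float64(0.63)]
 px [220. 203.] 481 ztop 0.0906 c [0.5484 0.1205] flat 4.0 [0.045 0.047 0.047 0.047] rect [array([0.548, 0.121]), array([0.044, 0.046]), np.float64(0.226)]
t 34.1 j [ 45.   3. -25.   0. -62.  47.] w 0.6 tcp [0.3981 0.1694 0.2193]
rows 6 : 0.305 0.014 -0.941 0.007 -0.002 0.009 | total 1.83 0.09 -5.64 0.04 -0.01 0.05
```

View pics/t4.png

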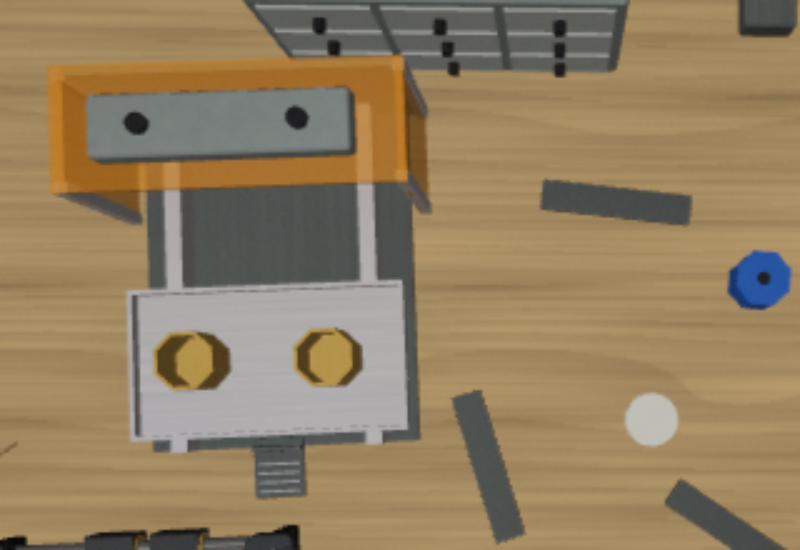

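Request:
play_rows:
  commands: "0.3 0.015 -0.94 0 0 0;0.3 0.015 -0.94 0 0 0;0.3 0.015 -0.94 0 0 0;0.3 0.015 -0.94 0 0 0;0.3 0.015 -0.94 0 0 0;0.3 0.015 -0.94 0 0 0;0 0 0 0 0 0;0 0 -0.3 0 0 0;0 0 -0.2 0 0 0;0 0 0 0 0 0;0 0 0 0 0 0"

```text
time_s: 35.2
tcp_pos: [0.4524, 0.1723, 0.0361]
ee_rot: [[0.999, 0.036, -0.0], [0.036, -0.999, -0.006], [-0.0, 0.006, -1.0]]
wrist_force: [-0.7, 0.0, 0.3]
gripper_width: 0.007
gripper_force: 0.0
```

Request:
play_rows:
  commands: "0 0 -0.15 0 0 0;0 0 -0.1 0 0 0;0 0 0 0 0 0;0 0 0 0 0 0"

```text
time_s: 35.6
tcp_pos: [0.4528, 0.1728, 0.0289]
ee_rot: [[0.999, 0.037, 0.001], [0.037, -0.999, -0.005], [0.0, 0.005, -1.0]]
wrist_force: [-0.9, -0.2, 6.6]
gripper_width: 0.004
gripper_force: 3.2
```

Request:
play_rows:
  commands: "0 0 -0.08 0 0 0;0 0 0 0 0 0;0 0 0 0 0 0"

```text
time_s: 35.9
tcp_pos: [0.4532, 0.1728, 0.0268]
ee_rot: [[0.999, 0.037, 0.001], [0.037, -0.999, -0.005], [0.001, 0.005, -1.0]]
wrist_force: [-1.2, 0.1, 7.7]
gripper_width: 0.005
gripper_force: 3.8
```

Request:
play_rows:
  commands: "0 0 -0.06 0 0 0;0 0 0 0 0 0;0 0 0 0 0 0"

```text
time_s: 36.2
tcp_pos: [0.4539, 0.173, 0.0259]
ee_rot: [[0.999, 0.038, 0.003], [0.038, -0.999, -0.005], [0.003, 0.005, -1.0]]
wrist_force: [-0.5, -1.9, 12.9]
gripper_width: 0.002
gripper_force: 6.1
```

Request:
play_rows:
  commands: "0.1 0.004 0 0 0 0;0.15 0.0065 0 0 0 0;0.15 0.0065 0 0 0 0;0.15 0.0065 0 0 0 0;0.15 0.0065 0 0 0 0;0.15 0.0065 0 0 0 0;0.15 0.0065 0 0 0 0;0.15 0.0065 0 0 0 0;0 0 0 0 0 0"

```text
time_s: 37.1
tcp_pos: [0.4891, 0.1745, 0.0259]
ee_rot: [[0.999, 0.038, 0.004], [0.038, -0.999, -0.005], [0.003, 0.005, -1.0]]
wrist_force: [0.6, -2.6, 10.7]
gripper_width: 0.005
gripper_force: 4.9
```

Run:
```python
from h import *
p=brass()
s=plan(92.5,0,[.6,.179,.026])
```

```text
px [256. 118.] 202 ztop 0.1135 c [0.728  0.0478] flat 24.000000000000004 [0.052 0.022 0.021 0.052] rect [array([0.728, 0.048]), array([0.056, 0.   ]), np.float64(1.944)]
 px [220. 186.] 490 ztop 0.0911 c [0.5842 0.1221] flat 43.0 [0.048 0.048 0.048 0.047] rect [array([0.585, 0.122]), array([0.046, 0.048]), np.float64(0.32)]
 px [165. 187.] 567 ztop 0.0906 c [0.5809 0.2369] flat 2.0 [0.046 0.048 0.048 0.047] rect [array([0.581, 0.237]), array([0.046, 0.048]), np.float64(1.559)]
t 37.1 j [ 38.  25. -28.   1. -36.  54.] w 0.7 tcp [0.4891 0.1745 0.0259]
rows 4 : 0.925 0.038 0.0 0.008 0.006 0.01 | total 3.7 0.15 0.0 0.03 0.03 0.04
```

Request:
play_rows:
  commands: "0.1 0.004 0 0 0 0;0.2 0.009 0 0 0 0;0.2 0.009 0 0 0 0;0.2 0.009 0 0 0 0;0.2 0.009 0 0 0 0;0.2 0.009 0 0 0 0;0.2 0.009 0 0 0 0;0.2 0.009 0 0 0 0;0.2 0.009 0 0 0 0;0.2 0.009 0 0 0 0;0.2 0.009 0 0 0 0;0.2 0.009 0 0 0 0;0.2 0.009 0 0 0 0;0.2 0.009 0 0 0 0;0.2 0.009 0 0 0 0;0.2 0.009 0 0 0 0;0.1 0.004 0 0 0 0;0 0 0 0 0 0"

```text
time_s: 38.95
tcp_pos: [0.5849, 0.1785, 0.0261]
ee_rot: [[0.999, 0.037, 0.004], [0.037, -0.999, -0.005], [0.003, 0.005, -1.0]]
wrist_force: [0.4, -0.5, 7.6]
gripper_width: 0.001
gripper_force: 4.0
```

Run:
```python
from h import *
p=brass()
q=r.sense();print(q["tcp_pos"],q["joints"].round(0))
cv2.imwrite("pics/t5.png",cv2.resize(p[60:280,90:410],(800,550)))
```

```text
px [256. 118.] 208 ztop 0.114 c [0.7303 0.048 ] flat 24.000000000000004 [0.052 0.022 0.021 0.051] rect [array([0.73 , 0.048]), array([0.056, 0.001]), np.float64(2.304)]
 px [219. 143.] 437 ztop 0.0908 c [0.6769 0.1265] flat 3.0000000000000004 [0.038 0.048 0.048 0.044] rect [array([0.674, 0.126]), array([0.048, 0.037]), np.float64(88.94)]
 px [165. 143.] 411 ztop 0.0901 c [0.6736 0.2405] flat 2.0 [0.033 0.046 0.049 0.048] rect [array([0.671, 0.241]), array([0.049, 0.031]), np.float64(89.897)]
[0.58490488 0.17848631 0.02610788] [ 32.  32. -15.   1. -43.  59.]
```

Request:
play_rows:
  commands: "0.1 0.004 0 0 0 0;0.1 0.004 0 0 0 0;0.1 0.004 0 0 0 0;0.1 0.004 0 0 0 0;0.1 0.004 0 0 0 0;0.1 0.004 0 0 0 0;0.1 0.004 0 0 0 0;0.1 0.004 0 0 0 0;0.07 0.003 0 0 0 0;0 0 0 0 0 0"

```text
time_s: 40.0
tcp_pos: [0.6106, 0.1796, 0.0261]
ee_rot: [[0.999, 0.037, 0.003], [0.037, -0.999, -0.005], [0.003, 0.005, -1.0]]
wrist_force: [-0.1, -0.3, 8.4]
gripper_width: 0.006
gripper_force: 4.0
```

Request:
play_rows:
  commands: "0.04 0.002 0 0 0 0;0.04 0.002 0 0 0 0;0.03 0.001 0 0 0 0;0 0 0 0 0 0;0 0 0 0 0 0"

```text
time_s: 40.5
tcp_pos: [0.6114, 0.1795, 0.026]
ee_rot: [[0.999, 0.037, -0.002], [0.037, -0.999, -0.007], [-0.002, 0.007, -1.0]]
wrist_force: [-6.6, 0.1, 11.6]
gripper_width: 0.003
gripper_force: 6.8
```

Request:
play_rows:
  commands: "0.05 0.002 0 0 0 0;0.03 0 0 0 0 0;0 0 0 0 0 0;0 0 0 0 0 0"

```text
time_s: 40.9
tcp_pos: [0.6116, 0.1794, 0.0259]
ee_rot: [[0.999, 0.037, -0.006], [0.037, -0.999, -0.008], [-0.006, 0.007, -1.0]]
wrist_force: [-11.6, 1.8, 15.8]
gripper_width: 0.004
gripper_force: 9.3
```

Request:
play_rows:
  commands: "-0.08 0 0.05 0 0 0;0 0 0.15 0 0 0;0 0 0.2 0 0 0;0 0 0.3 0 0 0;-0.2 0 0.3 0 0 0;-0.6 0 0.5 0 0 0;-1 0 0.5 0 0 0;-1 0 0.8 0 0 0;-1 0 0.8 0 0 0;-1 0 0.8 0 0 0;-1 0 0.8 0 0 0;-1 0 0 0 0 0;0 0 0 0 0 0"

```text
time_s: 42.2
tcp_pos: [0.4052, 0.1784, 0.1809]
ee_rot: [[0.999, 0.038, -0.001], [0.038, -0.999, -0.005], [-0.001, 0.005, -1.0]]
wrist_force: [0.4, 0.5, -0.8]
gripper_width: 0.006
gripper_force: 0.0
```

Run:
```python
from h import *
p=brass();w=cloud("top",shot("top")[1])
print(r.sense()["tcp_pos"],r.sense()["wrist_force"])
f=w[95:200,120:265].reshape(-1,3)
e=f[(f[:,2]>.053)&(f[:,2]<.062)];print("rim xmin",np.percentile(e[:,0],[1,5]))
l=w[160:220,185:220].reshape(-1,3);l=l[(l[:,2]>.029)&(l[:,2]<.036)&(l[:,0]<.66)];print(len(l),cv2.minAreaRect(l[:,:2].astype(np.float32)))
a=cv2.resize(p[60:240,90:300],(420,360));q=shot("side")[0];b=cv2.resize(q[160:360,100:400],(380,360))
cv2.imwrite("pics/end.png",np.hstack([a,b]))
```

```text
px [256. 118.] 209 ztop 0.1145 c [0.7307 0.0481] flat 25.0 [0.049 0.02  0.02  0.049] rect [array([0.731, 0.048]), array([0.053, 0.001]), np.float64(2.275)]
 px [166. 138.] 139 ztop 0.0912 c [0.6849 0.2412] flat 23.0 [0.016 0.031 0.03  0.016] rect [array([0.683, 0.241]), array([0.033, 0.008]), np.float64(89.631)]
 px [220. 137.] 138 ztop 0.0908 c [0.6889 0.1252] flat 27.0 [0.017 0.032 0.032 0.018] rect [array([0.687, 0.125]), array([0.009, 0.035]), np.float64(3.723)]
[0.4078314  0.17915589 0.18034376] [ 0.58058832  0.97000382 -0.00165889]
rim xmin [0.63512717 0.63694107]
431 ((0.6127095818519592, 0.1781284660100937), (0.056487709283828735, 0.043023813515901566), 1.098317265510559)
```

View pics/end.png

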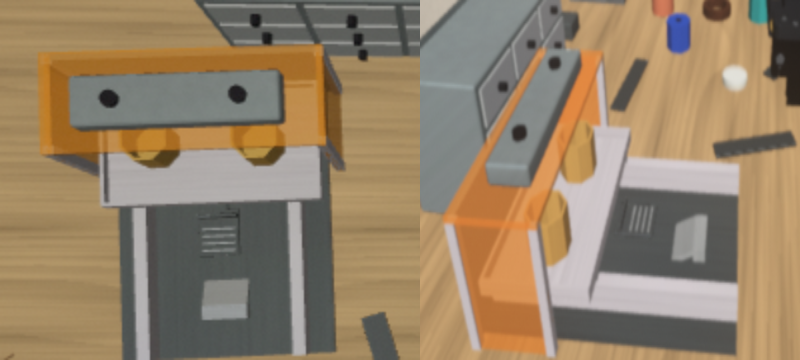

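```bash
python3 -c "
from station import r
print(r.finish_job())"
```

```text
the job is handed in; nothing more can be done
None
```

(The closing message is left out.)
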